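# Turn the cast heel disc over on the curing board

### The job

Take the spatula from its rest and set its blade edge down on the low half of the curing board beside the resin disc. Keeping the edge pressed on the board with 2 to 10 N, slide the blade under the disc past its middle (the step keeps the disc from running away), then tip the disc over the step with a quick turn of the wrist, so that it ends other face up, flat and wholly on the raised tray. Touch the disc only with the spatula, never press harder than 20 N, do not throw the disc up; then lay the spatula back on its rest as it was and let go. Leave the other things alone.

Things in the scene. Friction and masses are not known exactly. Their poses are not given: they have to be found in the camera images.
- board: Fixed curing board, plywood with an aluminium skin, in two levels. Origin on the bench under the middle of the step between them; x points from the raised tray (-x) to the low flat half (+x), y along the step, z up. The low half is flat, without rim: x 0 to +170, y -85 to +85 mm, its top 20 mm above the origin. The disc starts on it, 7 to 16 mm from the step
- step (a point): Foot of the step's middle, on the low half's top face (board x 0, y 0, z 20 mm). The step is an upright wall 10 mm high facing +x, running right across the board along y. The board is rigid: 1 mm below first touch already costs several newtons
- tray (a point): Centre of the floor of the raised tray on the -x side of the step (board x -79.5, y 0, z 30 mm), 10 mm higher than the low half. It spans board x -159 to 0, y -79 to +79 mm; rims 6 mm high on three sides, none along the step
- disc: Loose cream cast-resin disc, 80 mm across, 12 mm thick, 50 to 105 g. Origin: centre of the face that is underneath at the start; z points out of the face with three small ring marks (up at the start, down at the end). Both rims are bevelled: the bevel rises 3 mm over the outermost 7 mm, so a blade running on the board slips under it
- disc_center (a point): Middle of the disc, halfway through its thickness; axes as the disc
- spatula: Loose spatula, 0.19 kg. Origin: centre of the blade's underside; x along the blade away from the handle, z up. Steel blade 120 (x) by 50 (y) by 2 mm, both long edges alike; a cranked neck rises at x -60 to -78 mm to a straight wooden handle along x, x -78 to -200 mm, 18 mm wide (y), z 45 to 67 mm. It starts on the rest
- grip (a point): On the spatula: middle of the handle's cross-section, the place to grip, at x -130, y 0, z 56 mm of the spatula; axes as the spatula
- rest: Fixed plywood rest of the spatula. Base x -215 to +75 mm, 80 mm wide, 8 mm thick; the blade lies flat on it, spatula axes along the rest's axes, spatula origin 8 mm above the rest's. A post at x -193 to -179 mm bears the handle's end at height 53 mm, between two ears 32 mm apart and 12 mm high
- rest_grip (a point): Where the spatula's grip point belongs on the rest: x -130, y 0, z 64 mm of the rest
- glue_bottle: Bystander: white bottle 52 mm across, 150 mm high; origin under its centre
- tape: Bystander: roll of tape 90 mm across, 22 mm high; origin under its centre
- sanding_block: Bystander: cork block 70 by 45 by 30 mm; origin under its centre
There are look-alikes about, which are no part of the job. Of the things like the disc, leave any that is green; of the rest the larger one is meant.

How it is judged (in metres and radians):
On the way, in this order (a step that is already met when the one before it is completed fails the run):
1. the blade edge is pressed on the board with 2 to 10 N beside the disc, not yet under it (contact force between spatula and board between 2 and 10 N and (y of disc_center in the frame of spatula below -0.058 m or y of disc_center in the frame of spatula above 0.058 m) and angle between disc's own z axis and vertical below 0.1 rad), for 0.2 s.
2. the blade is under the disc, past its middle, its edge still pressed on the board with 2 to 10 N, the disc not yet tipped (y of disc_center in the frame of spatula between -0.022 and 0.022 m and x of disc_center in the frame of spatula between -0.05 and 0.05 m and z of disc_center in the frame of spatula between 0.004 and 0.03 m and angle between disc's own z axis and vertical below 0.6 rad and contact force between spatula and disc above 0.05 N and contact force between spatula and board between 2 and 10 N), for 0.2 s.
3. the spatula turns quickly (over 0.6 rad/s) with the disc on it, blade and disc tilted over 0.35 rad, the disc not yet upright (angular speed of spatula above 0.6 rad/s and angle between each of spatula, disc's own z axis and vertical above 0.35 rad and angle between disc's own z axis and vertical below 1.5 rad and contact force between spatula and disc above 0.02 N), for 0.02 s.
4. the disc has gone over past upright while the spatula is still tilted over 0.35 rad (angle between disc's own z axis and vertical above 1.75 rad and angle between spatula's own z axis and vertical above 0.35 rad), for 0.02 s.
At the end, for the whole second after the job is handed in: The disc lies still, other face up, level within 0.045 rad on the raised tray's floor, inside its rims, at most 3 mm over the step's edge; the spatula lies still on its rest, its grip point within 20 mm of its place, level within 0.08 rad, along the rest within 0.15 rad (angle between disc's own z axis and vertical above 3.095 rad and x of disc_center in the frame of board between -0.121 and -0.037 m and y of disc_center in the frame of board between -0.041 and 0.041 m and z of disc_center in the frame of board below 0.039 m and linear speed of each of disc, spatula below 0.01 m/s and horizontal distance between grip and rest_grip below 0.02 m and distance between grip and rest_grip below 0.022 m and angle between the x axis of spatula and the x axis of rest, either way round below 0.15 rad and angle between spatula's own z axis and vertical below 0.08 rad); the robot touches nothing.
It fails at once if the spatula pressed on the board with more than 20 N (contact force between spatula and board above 20 N).
It fails at once if the disc squeezed by the spatula with more than 20 N (contact force between spatula and disc above 20 N).
It fails at once if the disc touched by the robot itself (contact force between any of the fingers, the arm and disc above 0.1 N).
It fails at once if the disc thrown or lifted with its middle more than 130 mm above the bench (height (world z) of disc_center above 0.13 m).
It fails at once if a bystander moved more than 20 mm (distance of any of glue_bottle, tape, sanding_block from where it was at the start of the episode above 0.02 m).
It also fails if it takes over 58 s, if anything falls off the work surface, if the arm or the gripper's body presses on something with over 40 N, if the wrist force passes 120 N, or if a joint passes its speed limit or range.

### The arm

A 6-joint arm with a two-finger parallel gripper is mounted at the origin on the work surface. World frame = base frame: x ahead of the robot, y to its left, z up, the work surface at z = 0. Lengths are in mm, angles in rad, forces in N, time in s.
With the tool pointing down it reaches from about 275 to 750 mm from the base axis. Payload 10.2 kg.
Tool frame: the origin (TCP) lies at the very end of the fingers, on their centre line; the grasp point (between the pads) lies 19 mm behind it; x points along the fingers, y is the direction in which the jaws open and shut, and the axes are right-handed (so a half turn about x gives the same grasp; the last joint's range is limited). The gripper opens to 85 mm and grips with 20 to 120 N. Pads are 22 mm wide; open, the fingers measure 114 mm over their backs; the gripper's body (76 mm by 85 mm) begins 54 mm behind the grasp point. The pads swing forward as they close: fully open they stand 13 mm farther back than shut.
Start: joints at [-1.353, 0.313, 1.498, -0, 1.331, -0.223], TCP at [223.987, -474.827, 231.294] pointing down, gripper open.
Joint ranges: [-2.94, 2.94], [-0.97, 2.17], [0.19, 2.56], [-1.23, 4.37], [0.02, 3.11], [-2.88, 2.88]. Speed limits (rad/s): [2.39, 2.39, 3.01, 3.14, 3.14, 3.14].

### API

Orientations are given as a unit quaternion [w, x, y, z].
In Python, from rig import ctrl, viewer, finish_job gives the robot as it stands.
- The arm moves only by the tool carry_out, never from a script. Its argument "targets" is a list of rows, each an object of numbers: "x", "y", "z": the shift along the world's x, y, z in m; "ax", "ay", "az": the turn, a rotation vector about the world's x, y, z in rad; "hand": the opening, from -1 (shut) to 1 (fully open). A call has 1 to 5 rows; each row is the pose to reach, as a shift and turn from the pose commanded when the call began; what a row does not reach only later rows make up. A row lasts 1/8 s, in which the tool goes at most 62.5 mm and 10.7 degrees, less where a joint would pass 70% of its speed; a pose out of reach is approached as far as the arm can. A call with a gripper value outside its range is refused whole. The fingers move at their own pace and stop on an object; "grip_force" is the grip in N (left out, the last holds). Time passes only in rows, so rows that repeat a pose let the fingers close. It gives the time, the measured TCP pose, the force and the opening at its end, in the units of the state.
- ctrl.sense(): the state, without advancing time (a new reading comes with each control period).
- viewer.capture(name): name is "scene" or "top" or "wrist"; returns the picture (400x640x3 uint8, blue, green, red); there is no depth.
- viewer.camera_info(name): a dict with "fx", "fy", "cx", "cy" (pixels), "R" (3x3) and "t" (3): a world point X has camera coordinates R X + t. Camera axes: x right, y down, z forward; pixel columns grow to the right and rows downward; lengths in mm; the calibration is good to about 2 mm. A picture is of the moment at which its call begins: read the wrist's pose just before it. camera_info takes no time and is no camera call; for the wrist camera it gives the pose at the moment of the call.
- finish_job(): hands the job in, once; it reports no verdict.
The state is a dict: "time_s": time; "joints": joint angles; "dq": joint speeds; "tau": joint torques, N m; "eef_pos": TCP position; "ee_rot": TCP orientation; "force": force on the tool from outside, world axes, zero at the start; "wrist_torque": the same for the moment, N m; "grip_width": opening from 0.0 (shut) to 1.0 (fully open).
Only numpy, scipy, OpenCV 4.12 (cv2) and the standard library are available. Lean on these libraries where they do the work, as an engineer would, in place of code of your own. Each camera call takes 0.05 s, during which the arm holds its last target. There are 200 camera calls.

## Working session

There is one attempt and no reset: what is moved stays moved. The work goes in short steps, Python scripts to look and compute and a tool call to move; the robot and the scene stay as the last step left them, time stands still between calls to the robot, and variables do not carry over. Pictures are saved under pics/ and viewed, about 8 in all and at most 12, crops included, and the job is handed in when it is done.

Besides the shell and the picture viewer there is one more tool, called after ">>>" as name(argument=value, ...), one argument or row to a line, values as JSON. carry_out: Moves the arm, as the interface text tells. Its arguments: {"type":"object","properties":{"targets":{"type":"array"},"grip_force":{"type":"number"}},"required":["targets"]}

```bash
ls; mkdir -p pics; python3 - <<'E'
from rig import ctrl, viewer
import cv2
s=ctrl.sense();print(s)
for n in("top","scene"):
    im=viewer.capture(n);cv2.imwrite(f"pics/{n}0.png",im);print(n,viewer.camera_info(n))
E
```

```text
pics
{'time_s': 0.0, 'joints': array([-1.35337122e+00,  3.13461864e-01,  1.49843861e+00, -4.09614140e-05,
        1.33101152e+00, -2.23421624e-01]), 'dq': array([ 1.53097982e-03,  7.40253017e-04,  2.63050060e-03, -1.00178282e-03,
        8.14425445e-05, -1.00149825e-03]), 'tau': array([-1.01173031e-03, -4.12268972e+01, -2.59748286e+01, -2.40959962e-04,
        4.14621973e-03, -1.95565633e-05]), 'eef_pos': array([ 223.93160984, -474.55690596,  230.72843491]), 'ee_rot': array([-0.15414062, -0.68998474, -0.15507361,  0.69001007]), 'force': array([-0.70021962,  0.19699357, -0.97708668]), 'wrist_torque': array([ 0.0612951 ,  0.03846801, -0.01809499]), 'grip_width': 1.0023830891324725}
top {'fx': 485.35242385417746, 'fy': 485.35242385417746, 'cx': 318.27650387971573, 'cy': 202.74794068838264, 'R': array([[ 0.02240183, -0.99961273,  0.01650897],
       [-0.98518095, -0.02488113, -0.16970393],
       [ 0.17004898, -0.01246264, -0.9853568 ]]), 't': array([ -49.88803347,  606.61032204, 1329.50957234])}
scene {'fx': 445.3101750139623, 'fy': 445.3101750139623, 'cx': 322.64869052149356, 'cy': 200.4203217754974, 'R': array([[-0.47378177,  0.88052904, -0.0141224 ],
       [ 0.65966723,  0.34422857, -0.66809119],
       [-0.58341237, -0.32584551, -0.74394537]]), 't': array([ 329.95744161, -360.63331342, 1513.20824861])}
```

View pics/top0.png

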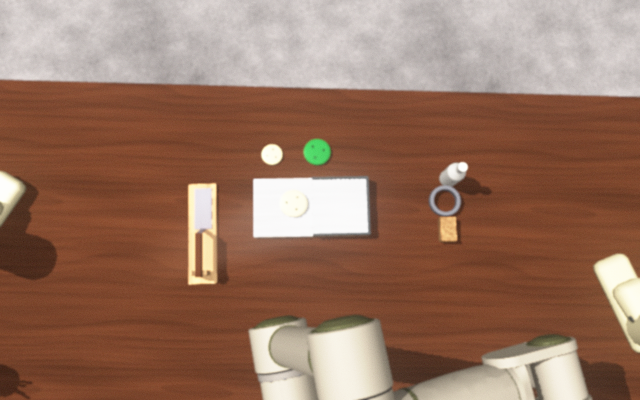

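View pics/scene0.png

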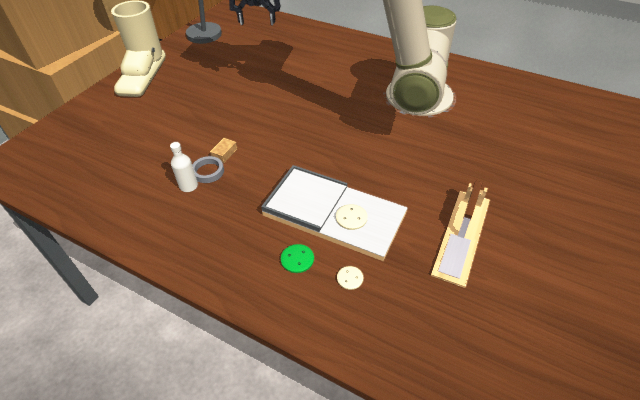

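Pictures so far: 2. Disc look-alikes in the top view are:
- cream disc on the board (294,204)
- smaller cream disc (272,154)
- green disc (317,152)

I choose the larger cream one, on the board. Next is a close crop to check that choice and measure.

```bash
python3 - <<'E'
import cv2
im=cv2.imread("pics/top0.png")[170:295,180:380]
cv2.imwrite("pics/c1.png",cv2.resize(im,None,fx=4,fy=4,interpolation=cv2.INTER_CUBIC))
im=cv2.imread("pics/scene0.png")[150:300,250:500]
cv2.imwrite("pics/c2.png",cv2.resize(im,None,fx=3.2,fy=3.2,interpolation=cv2.INTER_CUBIC))
E
```

```text
(no output)
```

View pics/c1.png

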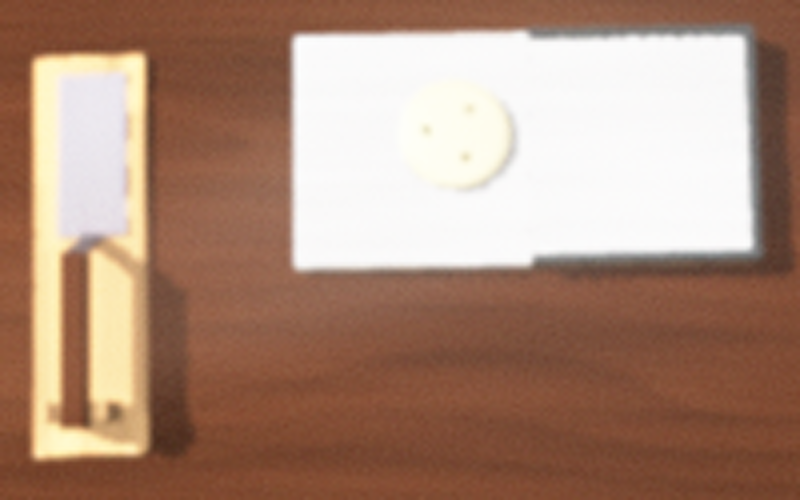

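View pics/c2.png

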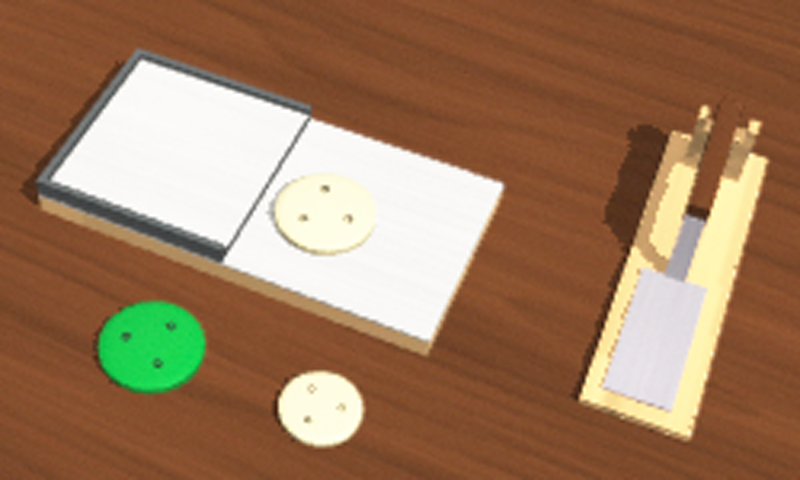

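```bash
cat > h.py <<'E'
import numpy as np
from rig import ctrl, viewer
from scipy.optimize import least_squares
from scipy.spatial.transform import Rotation as Ro
def q2R(q): return Ro.from_quat(np.roll(q,-1))   # wxyz
def ray(n,u,v,z,c=None):
    c=c or viewer.camera_info(n);R,t=c['R'],c['t']
    d=R.T@[(u-c['cx'])/c['fx'],(v-c['cy'])/c['fy'],1];o=-R.T@t
    return o+d*(z-o[2])/d[2]
def proj(n,X,c=None):
    c=c or viewer.camera_info(n);p=c['R']@X+c['t']
    return np.array([c['fx']*p[0]/p[2]+c['cx'],c['fy']*p[1]/p[2]+c['cy']])
def c1(p): return ((p[0]+.5)/4-.5+180,(p[1]+.5)/4-.5+170)
def c2(p): return ((p[0]+.5)/3.2-.5+250,(p[1]+.5)/3.2-.5+150)
def fit(obs,x0):
    # obs: (cam, pixel, local point); pose x,y,yaw
    C={n:viewer.camera_info(n) for n in("top","scene")}
    def r(p):
        c,s=np.cos(p[2]),np.sin(p[2]);o=[]
        for n,px,l in obs:
            w=ray(n,*px,l[2],C[n])[:2]
            o+=list(w-[p[0]+c*l[0]-s*l[1],p[1]+s*l[0]+c*l[1]])
        return np.array(o)
    s=least_squares(r,x0);return s.x,s.fun.reshape(-1,2).round(1)
E
python3 - <<'E'
from h import *
T=lambda p,l:("top",c1(p),l)
S=lambda p,l:("scene",c2(p),l)
# board x+ = world +y (left in image); board y = -world x?
B=[T((293,35),(170,-85,20)),T((293,270),(170,85,20)),T((752,27),(-165,-85,36)),T((760,258),(-165,85,36)),
   S((503,185),(170,85,20)),S((428,343),(170,-85,20)),S((310,118),(0,83,30)),S((222,258),(0,-83,30))]
for n in("top","scene"):
  p,f=fit([b for b in B if b[0]==n],[450,50,1.57]);print("board",n,p,f.tolist())
print("disc",ray("top",*c1((456,134)),32),ray("scene",*c2((325,213)),32))
Rr=[T((33,57),(75,40,8)),T((147,53),(75,-40,8)),T((149,458),(-215,-40,8)),T((33,458),(-215,40,8)),
 S((581,400),(75,-40,8)),S((691,437),(75,40,8)),S((767,158),(-215,40,8)),S((672,132),(-215,-40,8))]
for n in("top","scene"):
  p,f=fit([b for b in Rr if b[0]==n],[450,250,0]);print("rest",n,p,f.tolist())
P=[T((60,73),(60,25,10)),T((125,73),(60,-25,10)),T((122,238),(-60,-25,10)),T((60,236),(-60,25,10)),
 S((640,268),(-60,-25,10)),S((706,290),(-60,25,10)),S((672,410),(60,25,10)),S((602,388),(60,-25,10))]
for n in("top","scene"):
  p,f=fit([b for b in P if b[0]==n],[450,250,0]);print("spat",n,p,f.tolist())
print("handle",ray("top",*c1((75,427)),75),ray("top",*c1((76,250)),75))
E
```

```text
board top [601.20436182 -16.11270401   1.6104888 ] [[1.5, 0.5], [-1.3, -0.6], [-0.7, -0.0], [0.5, 0.2]]
board scene [610.74578446 -15.1522739    1.62150155] [[-1.0, -0.4], [-0.9, -2.0], [1.9, 2.5], [-0.0, -0.1]]
disc [608.22302939  35.435569    32.        ] [618.33982543  39.78599287  32.        ]
rest top [5.88133510e+02 3.02523533e+02 6.35847959e-02] [[1.5, 2.2], [1.6, -1.5], [-3.2, -1.5], [0.0, 0.8]]
rest scene [5.94770659e+02 3.05688576e+02 7.02007564e-02] [[0.1, 0.4], [-1.1, -0.9], [-0.4, -0.7], [1.4, 1.2]]
spat top [5.90176559e+02 3.01259419e+02 4.76104817e-02] [[1.2, -0.8], [0.0, 1.6], [-2.0, 2.2], [0.8, -3.0]]
spat scene [5.95778555e+02 3.02238345e+02 7.56946642e-02] [[0.7, -0.4], [1.7, 0.7], [-2.0, -0.1], [-0.4, -0.2]]
handle [392.52398221 286.04845955  75.        ] [513.13492355 293.1082834   75.        ]
```

```bash
python3 - <<'E'
from h import *
s=ctrl.sense();R=q2R(s['ee_rot']).as_matrix();print(R.round(3))
q=s['joints']
M=(Ro.from_euler('z',q[0])*Ro.from_euler('y',q[1]+q[2])*Ro.from_euler('z',q[3])*Ro.from_euler('y',q[4])*Ro.from_euler('z',q[5])).as_matrix()
print((M.T@R).round(3))
c=viewer.camera_info("wrist");print("cam in tool",R.T@(-c['R'].T@c['t']-s['eef_pos']),"look",R.T@c['R'].T@[0,0,1])
E
```

```text
[[-0.     0.427 -0.904]
 [ 0.001 -0.904 -0.427]
 [-1.    -0.001 -0.   ]]
[[-0. -1. -0.]
 [ 0.  0. -1.]
 [ 1. -0.  0.]]
cam in tool [-141.80520811    0.24195359  -78.98345265] look [9.50439615e-01 7.08102094e-05 3.10909204e-01]
```

```bash
python3 - <<'E'
from h import *
P=np.array([[0,-1,0],[0,0,-1],[1,0,0]])  # R=M P
for flip in(0,1):
  for th in(0,.5,1,1.5,1.9):
    q1=.1-.3*np.sin(th)
    for a in(1.8,2.3):
      yaw=-np.pi/2+flip*np.pi+.04
      R0=np.array([[0,np.cos(yaw),-np.sin(-yaw)*-1],[0,np.sin(yaw),0],[-1,0,0]],float);R0[:,2]=np.cross(R0[:,0],R0[:,1])
      M=Ro.from_rotvec([th,0,0]).as_matrix()@R0@P.T
      e=(Ro.from_euler('z',q1)*Ro.from_euler('y',a)).inv()*Ro.from_matrix(M)
      z=e.as_euler('ZYZ');print(flip,th,a,z.round(2))
E
```

```text
0 0 1.8 [-0.    1.34  1.63]
0 0 2.3 [-0.    0.84  1.63]
0 0.5 1.8 [0.51 1.39 1.38]
0 0.5 2.3 [0.62 0.97 1.09]
0 1 1.8 [0.98 1.57 1.26]
0 1 2.3 [1.04 1.3  0.83]
0 1.5 1.8 [1.45 1.75 1.28]
0 1.5 2.3 [1.38 1.67 0.79]
0 1.9 1.8 [1.86 1.82 1.37]
0 1.9 2.3 [1.71 1.92 0.86]
1 0 1.8 [-0.    1.34 -1.51]
1 0 2.3 [-0.    0.84 -1.51]
1 0.5 1.8 [ 0.51  1.39 -1.76]
1 0.5 2.3 [ 0.62  0.97 -2.05]
1 1 1.8 [ 0.98  1.57 -1.89]
1 1 2.3 [ 1.04  1.3  -2.31]
1 1.5 1.8 [ 1.45  1.75 -1.86]
1 1.5 2.3 [ 1.38  1.67 -2.36]
1 1.9 1.8 [ 1.86  1.82 -1.77]
1 1.9 2.3 [ 1.71  1.92 -2.29]
```

>>> carry_out(
  targets=[
    {"x": 0.017,"y": 0.059,"az": -0.08},
    {"x": 0.034,"y": 0.118,"az": -0.16},
    {"x": 0.051,"y": 0.177,"az": -0.24},
    {"x": 0.068,"y": 0.236,"az": -0.32},
    {"x": 0.085,"y": 0.295,"az": -0.38},
  ],
  grip_force=100,
)

```text
invalid input at $.targets[0]: expected keys x, y, z, ax, ay, az, hand
```

>>> carry_out(
  targets=[
    {"x": 0.017,"y": 0.059},
    {"x": 0.034,"y": 0.118},
    {"x": 0.051,"y": 0.177},
    {"x": 0.068,"y": 0.236},
    {"x": 0.085,"y": 0.295},
  ],
)

```text
invalid input at $.targets[0]: expected keys x, y, z, ax, ay, az, hand
```

>>> carry_out(
  targets=[
    {"x": 0.017,"y": 0.059},
    {"x": 0.034,"y": 0.118},
    {"x": 0.051,"y": 0.176},
    {"x": 0.051,"y": 0.176},
  ],
)

```text
invalid input at $.targets[0]: expected keys x, y, z, ax, ay, az, hand
```

```bash
python3 - <<'E'
from h import *
import cv2,json
s=ctrl.sense();print(s['eef_pos'],s['joints'].round(3),s['force'].round(2),s['wrist_torque'].round(2),s['time_s'])
c=viewer.camera_info("wrist")
json.dump({k:np.array(v).tolist() for k,v in c.items()},open("w1.json","w"))
cv2.imwrite("pics/w1.png",viewer.capture("wrist"))
E
```

```text
[ 223.93332136 -474.59826369  230.80473477] [-1.353  0.313  1.498 -0.     1.331 -0.223] [ 0.13 -0.17 -0.48] [ 0.04 -0.01  0.06] 0.1
```

View pics/w1.png

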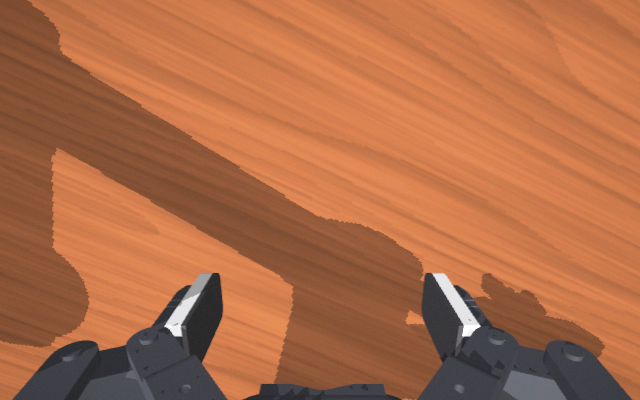

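The moves were refused because every key is required, so that picture (5 viewed) shows only bare bench and the fingertips at (210,275) and (435,275). I'll resend with all the keys.

>>> carry_out(
  targets=[
    {"x": 0.017,"y": 0.059,"z": 0,"ax": 0,"ay": 0,"az": -0.08,"hand": 1},
    {"x": 0.034,"y": 0.118,"z": 0,"ax": 0,"ay": 0,"az": -0.16,"hand": 1},
    {"x": 0.051,"y": 0.177,"z": 0,"ax": 0,"ay": 0,"az": -0.24,"hand": 1},
    {"x": 0.068,"y": 0.236,"z": 0,"ax": 0,"ay": 0,"az": -0.32,"hand": 1},
    {"x": 0.085,"y": 0.295,"z": 0,"ax": 0,"ay": 0,"az": -0.38,"hand": 1},
  ],
  grip_force=100,
)

```text
time_s: 0.78
eef_pos: [309.0, -177.9, 231.3]
ee_rot: [0.02, 0.707, 0.02, -0.707]
force: [0.7, 0.6, -0.1]
grip_width: 1.003
```

>>> carry_out(
  targets=[
    {"x": 0.017,"y": 0.059,"z": 0,"ax": 0,"ay": 0,"az": 0,"hand": 1},
    {"x": 0.034,"y": 0.118,"z": 0,"ax": 0,"ay": 0,"az": 0,"hand": 1},
    {"x": 0.051,"y": 0.177,"z": 0,"ax": 0,"ay": 0,"az": 0,"hand": 1},
    {"x": 0.068,"y": 0.236,"z": 0,"ax": 0,"ay": 0,"az": 0,"hand": 1},
    {"x": 0.085,"y": 0.295,"z": 0,"ax": 0,"ay": 0,"az": 0,"hand": 1},
  ],
)

```text
time_s: 1.4
eef_pos: [394.1, 117.4, 231.4]
ee_rot: [0.022, 0.707, 0.022, -0.707]
force: [1.1, -0.9, 0.4]
grip_width: 0.995
```

>>> carry_out(
  targets=[
    {"x": 0.017,"y": 0.059,"z": 0,"ax": 0,"ay": 0,"az": 0,"hand": 1},
    {"x": 0.034,"y": 0.118,"z": 0,"ax": 0,"ay": 0,"az": 0,"hand": 1},
    {"x": 0.051,"y": 0.176,"z": 0,"ax": 0,"ay": 0,"az": 0,"hand": 1},
    {"x": 0.051,"y": 0.176,"z": 0,"ax": 0,"ay": 0,"az": 0,"hand": 1},
  ],
)

```text
time_s: 1.9
eef_pos: [444.8, 293.9, 230.1]
ee_rot: [-0.023, -0.706, -0.023, 0.707]
force: [0.3, -0.4, 0.7]
grip_width: 0.999
```

```bash
python3 - <<'E'
from h import *
import cv2,json
s=ctrl.sense();print(s['eef_pos'],q2R(s['ee_rot']).as_matrix().round(3).tolist(),s['joints'].round(3),s['force'].round(2),s['wrist_torque'].round(2),s['time_s'])
c=viewer.camera_info("wrist")
json.dump({k:np.array(v).tolist() for k,v in c.items()},open("w1.json","w"))
cv2.imwrite("pics/w2.png",viewer.capture("wrist"))
E
```

```text
[444.80520917 293.92380531 230.08638678] [[-0.002, 0.065, -0.998], [-0.0, -0.998, -0.065], [-1.0, 0.0, 0.002]] [0.364 0.333 1.474 0.    1.337 1.87 ] [ 0.29 -0.39  0.66] [0.03 0.02 0.  ] 1.9
```

View pics/w2.png

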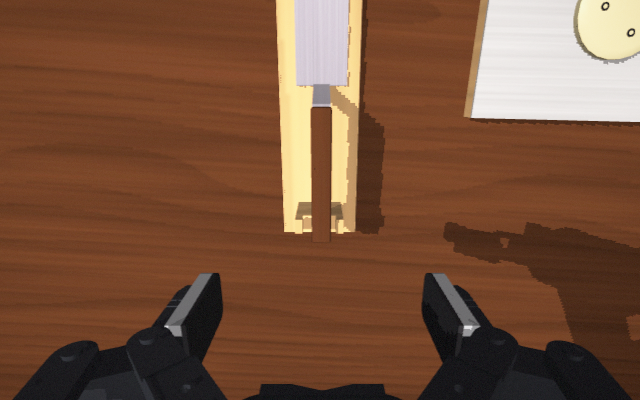

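The wrist view (6 viewed) shows:
- handle centreline from (322,107) to (321,242)
- rear blade corners (297,84) and (348,86)
- rear rest corners (284,232) and (355,233)
- board's near-left corner (465,117)

```bash
python3 - <<'E'
from h import *
import json
c=json.load(open("w1.json"));c={k:np.array(v) for k,v in c.items()}
r=lambda u,v,z:print((u,v,z),ray("",u,v,z,c).round(1))
for p in[(322,107,75),(321,242,75),(297,84,10),(348,86,10),(284,232,8),(355,233,8),(465,117,20)]:r(*p)
print("camera",-c['R'].T@c['t'])
E
```

```text
(322, 107, 75) [513.  297.7  75. ]
(321, 242, 75) [392.8 290.7  75. ]
(297, 84, 10) [530.6 323.4  10. ]
(348, 86, 10) [532.  273.4  10. ]
(284, 232, 8) [372.7 331.3   8. ]
(355, 233, 8) [376.7 251.5   8. ]
(465, 117, 20) [510.7 157.2  20. ]
camera [524.00950575 298.57377981 371.75202591]
```

>>> carry_out(
  targets=[
    {"x": 0.02,"y": -0.054,"z": 0,"ax": 0,"ay": 0,"az": 0,"hand": 1},
    {"x": 0.04,"y": -0.108,"z": 0,"ax": 0,"ay": 0,"az": 0,"hand": 1},
    {"x": 0.06,"y": -0.162,"z": 0,"ax": 0,"ay": 0,"az": 0,"hand": 1},
    {"x": 0.1,"y": -0.21,"z": 0,"ax": 0,"ay": 0,"az": 0,"hand": 1},
    {"x": 0.1,"y": -0.21,"z": 0,"ax": 0,"ay": 0,"az": 0,"hand": 1},
  ],
)

```text
time_s: 2.58
eef_pos: [546.0, 76.8, 231.0]
ee_rot: [-0.02, -0.707, -0.019, 0.707]
force: [-0.3, 0.7, 0.1]
grip_width: 0.997
```

```bash
python3 - <<'E'
from h import *
import cv2,json
s=ctrl.sense();print(s['eef_pos'],s['joints'].round(3),s['time_s'])
c=viewer.camera_info("wrist")
json.dump({k:np.array(v).tolist() for k,v in c.items()},open("w3.json","w"))
cv2.imwrite("pics/w3.png",viewer.capture("wrist"))
E
```

```text
[545.96132298  76.7941329  230.95647877] [-7.300e-02  3.720e-01  1.417e+00 -1.000e-03  1.353e+00  1.444e+00] 2.575
```

View pics/w3.png

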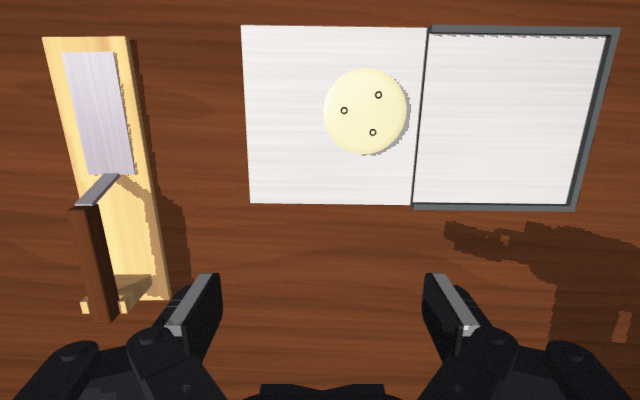

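The wrist view (7 viewed) shows the board clearly:
- low corners (241,25) and (250,203)
- step from (428,30) to (412,205)
- tray outer corners (619,28) and (575,210)
- disc centred at about (365,111)

```bash
python3 - <<'E'
from h import *
import json
c=json.load(open("w3.json"));c={k:np.array(v) for k,v in c.items()}
L=[((241,25),(170,-85,20)),((250,203),(170,85,20)),((619,28),(-165,-85,36)),((575,210),(-165,85,36)),((428,33),(0,-79,30)),((412,205),(0,79,30))]
W=[ray("",*p,l[2],c)[:2] for p,l in L]
def r(p):
    k,s=np.cos(p[2]),np.sin(p[2]);return np.concatenate([w-[p[0]+k*l[0]-s*l[1],p[1]+s*l[0]+k*l[1]] for w,(_,l) in zip(W,L)])
s=least_squares(r,[601,-16,1.6]);print(s.x,s.fun.reshape(-1,2).round(1).tolist())
x,y,a=s.x
for u,v,z in((365,111.5,28),(323,111,28),(407,111,28),(365,68,28),(365,154.5,28)):
    w=ray("",u,v,z,c)[:2]-[x,y];print(ray("",u,v,z,c).round(1),"board",w@[np.cos(a),np.sin(a)],w@[-np.sin(a),np.cos(a)])
for u,v,z in((94,52,10),(134,174,10),(64,53,10),(84,176,10),(86,206,75),(103,320,75)):print(ray("",u,v,z,c).round(1))
E
```

```text
[602.04060127 -15.08135228   1.6155085 ] [[0.6, -1.3], [0.8, -0.4], [-1.0, 1.2], [1.9, 0.0], [0.2, 0.6], [-2.5, 0.0]]
[610.8  38.4  28. ] board 53.04137075311057 -11.163016144229186
[609.1  78.5  28. ] board 93.1801832010018 -11.195749026364771
[613.5  -1.6  28. ] board 12.944195461508224 -12.051894921061066
[649.4  42.   28. ] board 54.94747759260682 -49.817861155537805
[569.8  34.5  28. ] board 51.01113285855838 30.009141430495937
[650.4 300.1  10. ]
[532.6 275.3  10. ]
[648.  328.9  10. ]
[527.5 328.6  10. ]
[517.2 286.7  75. ]
[396.4 288.3  75. ]
```

>>> carry_out(
  targets=[
    {"x": -0.025,"y": 0.053,"z": 0,"ax": 0,"ay": 0,"az": 0,"hand": 1},
    {"x": -0.05,"y": 0.106,"z": 0,"ax": 0,"ay": 0,"az": 0,"hand": 1},
    {"x": -0.074,"y": 0.159,"z": 0,"ax": 0,"ay": 0,"az": 0,"hand": 1},
    {"x": -0.098,"y": 0.2125,"z": 0,"ax": 0,"ay": 0,"az": 0,"hand": 1},
    {"x": -0.098,"y": 0.2125,"z": -0.05,"ax": 0,"ay": 0,"az": 0,"hand": 1},
  ],
)

```text
time_s: 3.25
eef_pos: [445.8, 297.4, 183.9]
ee_rot: [0.022, 0.709, 0.025, -0.704]
force: [0.9, -1.0, -1.4]
grip_width: 0.999
```

>>> carry_out(
  targets=[
    {"x": 0,"y": 0,"z": -0.05,"ax": 0,"ay": 0,"az": 0,"hand": 1},
    {"x": 0,"y": 0,"z": -0.05,"ax": 0,"ay": 0,"az": 0,"hand": 1},
    {"x": 0,"y": 0,"z": -0.05,"ax": 0,"ay": 0,"az": 0,"hand": 1},
  ],
)

```text
time_s: 3.62
eef_pos: [447.6, 294.0, 133.5]
ee_rot: [0.021, 0.708, 0.022, -0.706]
force: [0.5, -0.2, 0.5]
grip_width: 1.0
```

```bash
python3 - <<'E'
from h import *
s=ctrl.sense();R=q2R(s['ee_rot']).as_matrix();print(s['eef_pos'],np.arctan2(R[1,1],R[0,1])+np.pi/2,R[:,0].round(4),s['force'].round(2),s['wrist_torque'].round(2),s['time_s'])
E
```

```text
[447.56619418 293.9859327  133.54579112] 0.06085827543350075 [ 0.0027  0.0011 -1.    ] [ 0.46 -0.22  0.49] [-0.03  0.02 -0.  ] 3.625
```

>>> carry_out(
  targets=[
    {"x": 0,"y": 0,"z": -0.045,"ax": 0,"ay": 0,"az": 0,"hand": 1},
    {"x": 0,"y": 0,"z": -0.0845,"ax": 0,"ay": 0,"az": 0,"hand": 1},
    {"x": 0,"y": 0,"z": -0.0845,"ax": 0,"ay": 0,"az": 0,"hand": 1},
    {"x": 0,"y": 0,"z": -0.0845,"ax": 0,"ay": 0,"az": 0,"hand": 0.2},
    {"x": 0,"y": 0,"z": -0.0845,"ax": 0,"ay": 0,"az": 0,"hand": -0.2},
  ],
  grip_force=80,
)

```text
time_s: 4.25
eef_pos: [448.1, 294.1, 49.0]
ee_rot: [0.021, 0.708, 0.022, -0.706]
force: [0.2, 0.4, 0.2]
grip_width: 0.603
```

>>> carry_out(
  targets=[
    {"x": 0,"y": 0,"z": 0,"ax": 0,"ay": 0,"az": 0,"hand": -1},
    {"x": 0,"y": 0,"z": 0,"ax": 0,"ay": 0,"az": 0,"hand": -1},
    {"x": 0,"y": 0,"z": 0,"ax": 0,"ay": 0,"az": 0,"hand": -1},
    {"x": 0,"y": 0,"z": 0,"ax": 0,"ay": 0,"az": 0,"hand": -1},
    {"x": 0,"y": 0,"z": 0,"ax": 0,"ay": 0,"az": 0,"hand": -1},
  ],
)

```text
time_s: 4.88
eef_pos: [447.4, 293.9, 47.7]
ee_rot: [0.021, 0.707, 0.022, -0.706]
force: [-0.6, 0.8, 6.0]
grip_width: 0.201
```

```bash
python3 - <<'E'
from h import *
s=ctrl.sense();R=q2R(s['ee_rot']).as_matrix();print(s['eef_pos'],np.arctan2(R[1,1],R[0,1])+np.pi/2,R[:,0].round(4),s['force'].round(2),s['wrist_torque'].round(2),s['grip_width'],s['joints'])
E
```

```text
[447.3961821  293.87216909  47.6982923 ] 0.06096997136250848 [ 1.3e-03  5.0e-04 -1.0e+00] [-0.64  0.81  6.03] [-0.07  0.27  0.02] 0.2011484004808595 [ 3.62171262e-01  5.51190533e-01  1.67163172e+00 -3.11464349e-05
  9.17395216e-01  1.87201679e+00]
```

```bash
cat > plan.py <<'E'
from h import *
import json
BX,BY,BA=602.0,-15.1,1.6155
OFF=np.array([-144.5,0,39.7])      # TCP in spatula frame
def load():
    d=json.load(open('cmd.json'));return np.array(d['p']),Ro.from_quat(d['q'])
def save(p,r): json.dump({'p':list(p),'q':r.as_quat().tolist()},open('cmd.json','w'))
def done(row):                      # last row of a call: x y z ax ay az (m)
    p,r=load();save(p+1000*np.array(row[:3]),Ro.from_rotvec(row[3:])*r)
TZ=0.061                            # spatula yaw = tool yaw
def spat(r): return r*R0.inv()*Ro.from_euler('z',TZ)
R0=Ro.from_matrix(np.column_stack([[0,0,-1],[np.sin(TZ),-np.cos(TZ),0],np.cross([0,0,-1],[np.sin(TZ),-np.cos(TZ),0])]))
def tgt(ebx,eby,ez,th,dp=0):
    """edge-mid (0,-25,0) of spatula at board (ebx,eby), height ez, tilt th -> shift (m), turn from commanded"""
    p,r=load();S=Ro.from_euler('z',BA-np.pi/2)*Ro.from_euler('x',th)*Ro.from_euler('y',dp)
    c,s=np.cos(BA),np.sin(BA)
    E=np.array([BX+c*ebx-s*eby,BY+s*ebx+c*eby,ez])
    O=E-S.apply([0,-25,0]);P=O+S.apply(OFF)
    Rt=S*Ro.from_euler('z',-TZ)*R0
    return np.round(np.r_[(P-p)/1000,(Rt*r.inv()).as_rotvec()],4)
def where(meas=True):
    s=ctrl.sense();R=q2R(s['ee_rot']);S=R*R0.inv()*Ro.from_euler('z',TZ);O=s['eef_pos']-S.apply(OFF);E=O+S.apply([0,-25,0])-[BX,BY,0]
    c,n=np.cos(BA),np.sin(BA)
    print('t',round(s['time_s'],2),'tcp',s['eef_pos'].round(1),'edge bx %.1f by %.1f z %.1f'%(c*E[0]+n*E[1],-n*E[0]+c*E[1],E[2]),'yaw/pitch/tilt',S.as_euler('ZYX').round(3),'F',s['force'].round(2),'M',s['wrist_torque'].round(2),'w',round(s['grip_width'],3),'q',s['joints'].round(2))
E
python3 - <<'E'
from plan import *
save([447.0,293.7,46.8],R0)
where()
print(tgt(106,4,110,.12)); print(tgt(106,4,40,.12))
E
```

```text
t 4.88 tcp [447.4 293.9  47.7] edge bx 292.9 by -4.3 z 8.2 yaw/pitch/tilt [ 0.061 -0.001  0.   ] F [-0.64  0.81  6.03] M [-0.07  0.27  0.02] w 0.201 q [ 0.36  0.55  1.67 -0.    0.92  1.87]
[ 0.001  -0.1895  0.1056  0.1198  0.0063 -0.0163]
[ 0.001  -0.1895  0.0356  0.1198  0.0063 -0.0163]
```

>>> carry_out(
  targets=[
    {"x": 0,"y": 0,"z": 0.025,"ax": 0,"ay": 0,"az": 0,"hand": -1},
    {"x": 0,"y": 0,"z": 0.06,"ax": 0,"ay": 0,"az": 0,"hand": -1},
    {"x": 0,"y": 0,"z": 0.1056,"ax": 0,"ay": 0,"az": 0,"hand": -1},
    {"x": 0,"y": -0.05,"z": 0.1056,"ax": 0.04,"ay": 0.002,"az": -0.005,"hand": -1},
    {"x": 0.001,"y": -0.1,"z": 0.1056,"ax": 0.08,"ay": 0.004,"az": -0.01,"hand": -1},
  ],
  grip_force=120,
)

```text
time_s: 5.5
eef_pos: [447.6, 192.8, 152.7]
ee_rot: [0.01, -0.706, -0.047, 0.707]
force: [0.6, -1.3, -1.9]
grip_width: 0.186
```

>>> carry_out(
  targets=[
    {"x": 0,"y": -0.045,"z": 0,"ax": 0.02,"ay": 0.001,"az": -0.003,"hand": -1},
    {"x": 0,"y": -0.0895,"z": 0,"ax": 0.04,"ay": 0.0023,"az": -0.0063,"hand": -1},
    {"x": 0,"y": -0.0895,"z": -0.04,"ax": 0.04,"ay": 0.0023,"az": -0.0063,"hand": -1},
    {"x": 0,"y": -0.0895,"z": -0.07,"ax": 0.04,"ay": 0.0023,"az": -0.0063,"hand": -1},
    {"x": 0,"y": -0.0895,"z": -0.07,"ax": 0.04,"ay": 0.0023,"az": -0.0063,"hand": -1},
  ],
)

```text
time_s: 6.12
eef_pos: [446.7, 104.2, 81.1]
ee_rot: [0.027, -0.703, -0.058, 0.708]
force: [0.2, -0.2, -1.2]
grip_width: 0.185
```

```bash
python3 - <<'E'
from plan import *
import cv2
done([.001,-.1895,.0356,.1198,.0063,-.0163])
where();print(tgt(106,4,40,.12),tgt(106,4,25,.12))
c=viewer.camera_info("wrist");json.dump({k:np.array(v).tolist() for k,v in c.items()},open("w4.json","w"))
cv2.imwrite("pics/w4.png",viewer.capture("wrist"))
where()
E
```

```text
t 6.12 tcp [446.7 104.2  81.1] edge bx 106.0 by 5.5 z 38.0 yaw/pitch/tilt [0.044 0.005 0.121] F [ 0.23 -0.21 -1.19] M [-0.06  0.13  0.02] w 0.185 q [-0.1   0.36  1.89  0.15  0.93  1.34]
[0. 0. 0. 0. 0. 0.] [ 0.     0.    -0.015  0.     0.     0.   ]
t 6.17 tcp [447.7 104.2  82.5] edge bx 106.0 by 4.3 z 39.8 yaw/pitch/tilt [0.045 0.001 0.12 ] F [ 0.24 -0.41 -0.94] M [-0.1   0.12 -0.04] w 0.185 q [-0.1   0.35  1.88  0.15  0.93  1.34]
```

View pics/w4.png

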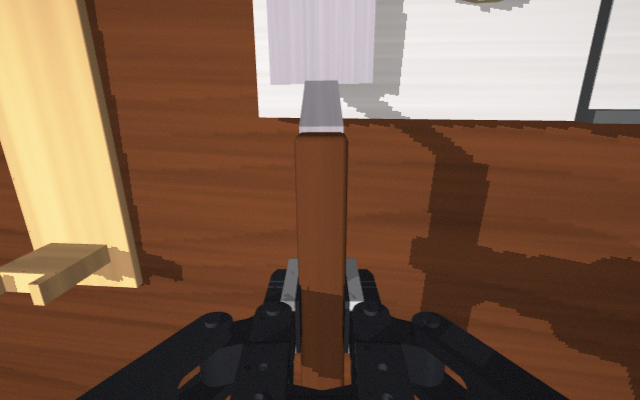

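The wrist view (8 viewed) shows the spatula held straight, with the blade over the low half at (320,40) and the disc's rim at (490,0), clear of it. Next I go down to contact.

>>> carry_out(
  targets=[
    {"x": 0,"y": 0,"z": -0.015,"ax": 0,"ay": 0,"az": 0,"hand": -1},
    {"x": 0,"y": 0,"z": -0.015,"ax": 0,"ay": 0,"az": 0,"hand": -1},
    {"x": 0,"y": 0,"z": -0.017,"ax": 0,"ay": 0,"az": 0,"hand": -1},
    {"x": 0,"y": 0,"z": -0.017,"ax": 0,"ay": 0,"az": 0,"hand": -1},
  ],
)

```text
time_s: 6.68
eef_pos: [448.3, 104.2, 66.0]
ee_rot: [0.027, -0.705, -0.058, 0.706]
force: [-0.3, 0.0, -1.5]
grip_width: 0.186
```

>>> carry_out(
  targets=[
    {"x": 0,"y": 0,"z": -0.001,"ax": 0,"ay": 0,"az": 0,"hand": -1},
    {"x": 0,"y": 0,"z": -0.001,"ax": 0,"ay": 0,"az": 0,"hand": -1},
  ],
)

```text
time_s: 6.92
eef_pos: [448.0, 104.2, 64.5]
ee_rot: [0.027, -0.705, -0.058, 0.707]
force: [1.0, -0.4, -1.9]
grip_width: 0.187
```

```bash
python3 - <<'E'
from plan import *
done([0,0,-.018,0,0,0]);where()
E
```

```text
t 6.92 tcp [448.  104.2  64.5] edge bx 105.9 by 4.0 z 22.1 yaw/pitch/tilt [ 0.044 -0.     0.12 ] F [ 1.02 -0.44 -1.89] M [-0.13  0.11 -0.02] w 0.187 q [-0.1   0.39  1.9   0.15  0.88  1.33]
```

No contact yet. I'll go on in 1 mm and then finer steps.

>>> carry_out(
  targets=[
    {"x": 0,"y": 0,"z": -0.001,"ax": 0,"ay": 0,"az": 0,"hand": -1},
    {"x": 0,"y": 0,"z": -0.001,"ax": 0,"ay": 0,"az": 0,"hand": -1},
  ],
)

```text
time_s: 7.18
eef_pos: [447.9, 104.2, 63.3]
ee_rot: [0.027, -0.705, -0.058, 0.707]
force: [-0.2, -0.1, -1.7]
grip_width: 0.186
```

>>> carry_out(
  targets=[
    {"x": 0,"y": 0,"z": -0.0007,"ax": 0,"ay": 0,"az": 0,"hand": -1},
    {"x": 0,"y": 0,"z": -0.0007,"ax": 0,"ay": 0,"az": 0,"hand": -1},
  ],
)

```text
time_s: 7.42
eef_pos: [448.0, 104.2, 62.7]
ee_rot: [0.027, -0.705, -0.058, 0.707]
force: [0.3, -0.1, -1.1]
grip_width: 0.187
```

```bash
python3 - <<'E'
from plan import *
done([0,0,-.0017,0,0,0]);where()
E
```

```text
t 7.42 tcp [448.  104.2  62.7] edge bx 105.9 by 4.0 z 20.3 yaw/pitch/tilt [ 0.044 -0.     0.12 ] F [ 0.3  -0.11 -1.07] M [-0.13  0.05 -0.02] w 0.187 q [-0.1   0.39  1.9   0.16  0.87  1.33]
```

>>> carry_out(
  targets=[
    {"x": 0,"y": 0,"z": -0.0006,"ax": 0,"ay": 0,"az": 0,"hand": -1},
    {"x": 0,"y": 0,"z": -0.0006,"ax": 0,"ay": 0,"az": 0,"hand": -1},
  ],
)

```text
time_s: 7.68
eef_pos: [448.0, 104.2, 62.2]
ee_rot: [0.027, -0.705, -0.058, 0.707]
force: [-2.6, -0.2, 1.2]
grip_width: 0.188
```

>>> carry_out(
  targets=[
    {"x": 0,"y": 0,"z": -0.0004,"ax": 0,"ay": 0,"az": 0,"hand": -1},
    {"x": 0,"y": 0,"z": -0.0004,"ax": 0,"ay": 0,"az": 0,"hand": -1},
  ],
)

```text
time_s: 7.92
eef_pos: [447.8, 104.2, 61.9]
ee_rot: [0.027, -0.705, -0.058, 0.707]
force: [-4.1, 0.5, 4.8]
grip_width: 0.189
```

```bash
python3 - <<'E'
from plan import *
done([0,0,-.001,0,0,0]);where()
E
```

```text
t 7.92 tcp [447.8 104.2  61.9] edge bx 106.0 by 4.2 z 19.4 yaw/pitch/tilt [0.045 0.    0.12 ] F [-4.06  0.53  4.81] M [-0.01  0.41  0.03] w 0.189 q [-0.1   0.39  1.9   0.16  0.87  1.33]
```

>>> carry_out(
  targets=[
    {"x": 0,"y": 0,"z": -0.0001,"ax": 0,"ay": 0,"az": 0,"hand": -1},
    {"x": 0.0001,"y": -0.002,"z": -0.0001,"ax": 0,"ay": 0,"az": 0,"hand": -1},
    {"x": 0.0002,"y": -0.004,"z": -0.0001,"ax": 0,"ay": 0,"az": 0,"hand": -1},
    {"x": 0.0003,"y": -0.006,"z": -0.0001,"ax": 0,"ay": 0,"az": 0,"hand": -1},
    {"x": 0.0004,"y": -0.008,"z": -0.0001,"ax": 0,"ay": 0,"az": 0,"hand": -1},
  ],
)

```text
time_s: 8.55
eef_pos: [448.7, 96.1, 61.7]
ee_rot: [0.027, -0.705, -0.058, 0.706]
force: [0.4, 3.0, 3.0]
grip_width: 0.187
```

```bash
python3 - <<'E'
from plan import *
done([.0004,-.008,-.0001,0,0,0]);where()
E
```

```text
t 8.55 tcp [448.7  96.1  61.7] edge bx 97.8 by 3.6 z 19.4 yaw/pitch/tilt [ 0.044 -0.001  0.12 ] F [0.37 3.02 3.05] M [ 0.57 -0.35  0.26] w 0.187 q [-0.11  0.39  1.9   0.16  0.87  1.31]
```

>>> carry_out(
  targets=[
    {"x": 0.0001,"y": -0.003,"z": 0,"ax": 0,"ay": 0,"az": 0,"hand": -1},
    {"x": 0.0003,"y": -0.006,"z": 0,"ax": 0,"ay": 0,"az": 0,"hand": -1},
    {"x": 0.0004,"y": -0.009,"z": 0,"ax": 0,"ay": 0,"az": 0,"hand": -1},
    {"x": 0.0005,"y": -0.012,"z": 0,"ax": 0,"ay": 0,"az": 0,"hand": -1},
    {"x": 0.0007,"y": -0.015,"z": 0,"ax": 0,"ay": 0,"az": 0,"hand": -1},
  ],
)

```text
time_s: 9.18
eef_pos: [449.1, 81.0, 61.6]
ee_rot: [0.027, -0.705, -0.058, 0.707]
force: [0.9, 4.2, 4.3]
grip_width: 0.185
```

>>> carry_out(
  targets=[
    {"x": 0.0001,"y": -0.003,"z": 0,"ax": 0,"ay": 0,"az": 0,"hand": -1},
    {"x": 0.0003,"y": -0.006,"z": 0,"ax": 0,"ay": 0,"az": 0,"hand": -1},
    {"x": 0.0004,"y": -0.009,"z": 0,"ax": 0,"ay": 0,"az": 0,"hand": -1},
  ],
)

```text
time_s: 9.55
eef_pos: [449.5, 72.0, 61.6]
ee_rot: [0.027, -0.705, -0.058, 0.707]
force: [1.1, 4.3, 4.4]
grip_width: 0.186
```

```bash
python3 - <<'E'
from plan import *
import cv2
done([.0011,-.024,0,0,0,0]);where()
cv2.imwrite("pics/s5.png",cv2.resize(viewer.capture("scene")[150:270,290:450],None,fx=4,fy=4,interpolation=cv2.INTER_CUBIC))
E
```

```text
t 9.55 tcp [449.5  72.   61.6] edge bx 73.8 by 3.9 z 19.2 yaw/pitch/tilt [ 0.045 -0.     0.12 ] F [1.11 4.34 4.4 ] M [ 0.87 -0.43  0.49] w 0.186 q [-0.17  0.39  1.91  0.15  0.88  1.26]
```

>>> carry_out(
  targets=[
    {"x": 0.0001,"y": -0.003,"z": 0.0001,"ax": 0,"ay": 0,"az": 0,"hand": -1},
    {"x": 0.0003,"y": -0.006,"z": 0.0002,"ax": 0,"ay": 0,"az": 0,"hand": -1},
    {"x": 0.0004,"y": -0.009,"z": 0.0002,"ax": 0,"ay": 0,"az": 0,"hand": -1},
  ],
)

```text
time_s: 9.98
eef_pos: [449.9, 62.9, 61.8]
ee_rot: [0.027, -0.705, -0.058, 0.707]
force: [0.7, 3.6, 2.8]
grip_width: 0.185
```

>>> carry_out(
  targets=[
    {"x": 0.0001,"y": -0.003,"z": 0,"ax": 0,"ay": 0,"az": 0,"hand": -1},
    {"x": 0.0003,"y": -0.006,"z": 0,"ax": 0,"ay": 0,"az": 0,"hand": -1},
    {"x": 0.0004,"y": -0.009,"z": 0,"ax": 0,"ay": 0,"az": 0,"hand": -1},
  ],
)

```text
time_s: 10.35
eef_pos: [450.3, 54.0, 61.8]
ee_rot: [0.027, -0.705, -0.058, 0.707]
force: [-0.2, 3.6, 3.8]
grip_width: 0.186
```

```bash
python3 - <<'E'
from plan import *
import cv2
done([.0008,-.018,.0002,0,0,0]);where()
cv2.imwrite("pics/s6.png",cv2.resize(viewer.capture("scene")[150:270,290:450],None,fx=4,fy=4,interpolation=cv2.INTER_CUBIC))
E
```

```text
t 10.35 tcp [450.3  54.   61.8] edge bx 55.7 by 4.0 z 19.4 yaw/pitch/tilt [0.044 0.    0.12 ] F [-0.23  3.59  3.79] M [ 0.72 -0.26  0.36] w 0.186 q [-0.21  0.39  1.91  0.15  0.88  1.22]
```

View pics/s6.png

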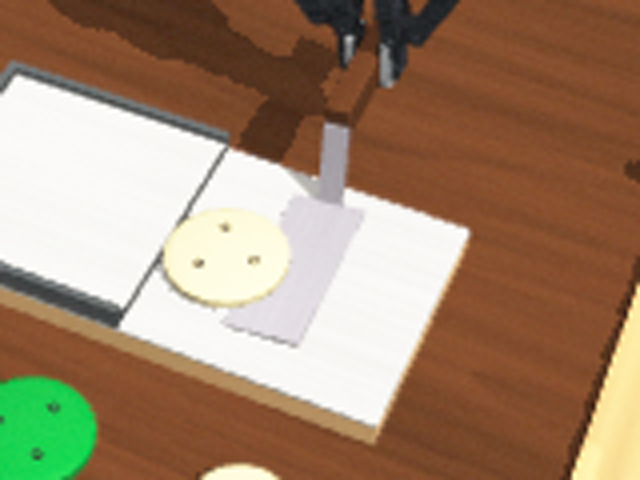

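The picture (9 viewed) shows the blade sliding under the disc, with the disc at (225,255) now against the step at (175,235). I'll continue.

>>> carry_out(
  targets=[
    {"x": 0.0001,"y": -0.003,"z": 0,"ax": 0,"ay": 0,"az": 0,"hand": -1},
    {"x": 0.0003,"y": -0.006,"z": 0,"ax": 0,"ay": 0,"az": 0,"hand": -1},
    {"x": 0.0004,"y": -0.009,"z": 0,"ax": 0,"ay": 0,"az": 0,"hand": -1},
    {"x": 0.0005,"y": -0.012,"z": 0,"ax": 0,"ay": 0,"az": 0,"hand": -1},
    {"x": 0.0007,"y": -0.015,"z": 0,"ax": 0,"ay": 0,"az": 0,"hand": -1},
  ],
)

```text
time_s: 11.02
eef_pos: [451.0, 39.0, 61.8]
ee_rot: [0.027, -0.705, -0.058, 0.707]
force: [-0.2, 4.1, 3.8]
grip_width: 0.19
```

>>> carry_out(
  targets=[
    {"x": 0.0001,"y": -0.003,"z": 0,"ax": 0,"ay": 0,"az": 0,"hand": -1},
    {"x": 0.0003,"y": -0.006,"z": 0,"ax": 0,"ay": 0,"az": 0,"hand": -1},
    {"x": 0.0004,"y": -0.009,"z": 0,"ax": 0,"ay": 0,"az": 0,"hand": -1},
    {"x": 0.0005,"y": -0.012,"z": 0,"ax": 0,"ay": 0,"az": 0,"hand": -1},
  ],
)

```text
time_s: 11.52
eef_pos: [451.5, 27.0, 61.8]
ee_rot: [0.027, -0.705, -0.058, 0.707]
force: [-0.1, 3.8, 3.9]
grip_width: 0.188
```

```bash
python3 - <<'E'
from plan import *
done([.0012,-.027,0,0,0,0]);where()
E
```

```text
t 11.53 tcp [451.5  27.   61.8] edge bx 28.7 by 4.0 z 19.4 yaw/pitch/tilt [ 0.044 -0.     0.12 ] F [-0.09  3.77  3.87] M [ 0.65 -0.42  0.39] w 0.188 q [-0.27  0.39  1.91  0.15  0.89  1.16]
```

>>> carry_out(
  targets=[
    {"x": 0.0001,"y": -0.003,"z": 0,"ax": 0,"ay": 0,"az": 0,"hand": -1},
    {"x": 0.0003,"y": -0.006,"z": 0,"ax": 0,"ay": 0,"az": 0,"hand": -1},
    {"x": 0.0004,"y": -0.009,"z": 0,"ax": 0,"ay": 0,"az": 0,"hand": -1},
    {"x": 0.0005,"y": -0.012,"z": 0,"ax": 0,"ay": 0,"az": 0,"hand": -1},
    {"x": 0.0006,"y": -0.014,"z": 0,"ax": 0,"ay": 0,"az": 0,"hand": -1},
  ],
)

```text
time_s: 12.15
eef_pos: [451.9, 13.4, 61.8]
ee_rot: [0.027, -0.705, -0.059, 0.707]
force: [-0.4, 7.4, 4.3]
grip_width: 0.185
```

>>> carry_out(
  targets=[
    {"x": 0,"y": 0,"z": 0,"ax": 0,"ay": 0,"az": 0,"hand": -1},
    {"x": 0,"y": 0,"z": 0,"ax": 0,"ay": 0,"az": 0,"hand": -1},
  ],
)

```text
time_s: 12.4
eef_pos: [452.1, 13.1, 61.8]
ee_rot: [0.027, -0.705, -0.058, 0.707]
force: [0.2, 3.8, 4.5]
grip_width: 0.186
```

```bash
cat > flip.py <<'E'
from plan import *
# disc side profile (u along face from centre, w along disc z from centre)
prof=np.array([(-33,-6),(-40,-3),(-40,3),(-33,6),(33,6),(40,3),(40,-3),(33,-6)],float)
u=np.linspace(0,1,60)[:,None];pts=np.concatenate([a+(b-a)*u for a,b in zip(prof,np.roll(prof,-1,0))])
def disc(th):
    c,s=np.cos(th),np.sin(th);q=np.c_[c*pts[:,0]-s*pts[:,1],s*pts[:,0]+c*pts[:,1]]
    z=20-q[:,1].min();h=q[:,1]+z
    return -q[h<30,0].min() , z         # touching wall, resting on floor
def edge(th,d,gap):
    # blade edge when disc centre is (d, 8+gap) in spatula (y,z)
    x,z=disc(th);c,s=np.cos(th),np.sin(th);v=np.array([-25-d,-8-gap])
    return x+c*v[0]-s*v[1], z+s*v[0]+c*v[1]
E
python3 - <<'E'
from flip import *
done([.0006,-.014,0,0,0,0]);where()
for th,d in((.12,1),(.25,0),(.4,-1),(.55,-2),(.7,-3),(.85,-4),(1.,-5),(1.15,-6),(1.3,-7),(1.45,-8),(1.57,-8)):
    e=edge(th,d,1.5);print(th,np.round(disc(th),1),np.round(e,1),tgt(e[0],4,e[1]-.6,th).tolist())
E
```

```text
t 12.4 tcp [452.1  13.1  61.8] edge bx 14.8 by 4.0 z 19.4 yaw/pitch/tilt [0.045 0.    0.12 ] F [0.19 3.79 4.47] M [ 0.73 -0.22  0.44] w 0.186 q [-0.3   0.39  1.91  0.15  0.89  1.13]
0.12 [40.1 29.9] [15.4 17.4] [-0.0, 0.0005, -0.0026, 0.0, 0.0, 0.0]
0.25 [39.5 34. ] [17.6 18.6] [0.0001, -0.0029, 0.0008, 0.1299, 0.0058, 0.0]
0.4 [38.  38.4] [19.6 20.3] [0.0003, -0.0078, 0.0042, 0.2798, 0.0125, 0.0]
0.55 [35.7 43.5] [21.  23.3] [0.0006, -0.0134, 0.0079, 0.4296, 0.0192, 0.0]
0.7 [32.5 48.1] [21.8 26.6] [0.0009, -0.0196, 0.0107, 0.5795, 0.0259, 0.0]
0.85 [28.7 52. ] [21.9 30. ] [0.0012, -0.0263, 0.0126, 0.7293, 0.0326, 0.0]
1.0 [24.1 55.3] [21.3 33.3] [0.0015, -0.0335, 0.0134, 0.8792, 0.0394, 0.0]
1.15 [19.1 57.7] [20.  36.5] [0.0018, -0.041, 0.0131, 1.029, 0.0461, 0.0]
1.3 [14.6 59.3] [18.9 39.5] [0.0021, -0.0475, 0.0118, 1.1789, 0.0528, 0.0]
1.45 [ 9.9 60.1] [17.3 42. ] [0.0024, -0.054, 0.0093, 1.3287, 0.0595, 0.0]
1.57 [ 6. 60.] [15.5 43. ] [0.0026, -0.0591, 0.0056, 1.4486, 0.0648, 0.0]
```

```bash
python3 - <<'E'
from flip import *
p0=load()
def go(L):
    for th,d,dz,db in L:
        e=edge(th,d,1.5);x,z=e[0]+db,max(e[1]+dz,20.5);r=tgt(x,4,z,th);print(th,np.round([x,z],1),r.tolist())
    return r
r=go([(.26,0,2,0),(.41,-1,2,0),(.56,-2,1,0),(.71,-3.5,.5,0),(.86,-5,0,0)]);done(r)
r=go([(1.01,-7,0,0),(1.16,-9,0,0),(1.31,-12,0,0),(1.38,-13,0,0),(1.38,-13,0,-5)]);done(r)
r=go([(1.38,-13,0,-10),(1.38,-13,0,-15),(1.38,-13,0,-20),(1.38,-13,0,-24)])
save(*p0)
E
```

```text
0.26 [17.7 20.7] [0.0001, -0.0033, 0.0037, 0.1399, 0.0063, 0.0]
0.41 [19.7 22.4] [0.0004, -0.0082, 0.007, 0.2897, 0.013, 0.0]
0.56 [21.  24.5] [0.0006, -0.0138, 0.0096, 0.4396, 0.0197, 0.0]
0.71 [22.2 27.6] [0.0009, -0.0197, 0.0122, 0.5894, 0.0264, 0.0]
0.86 [22.5 30.9] [0.0012, -0.0262, 0.014, 0.7393, 0.0331, 0.0]
1.01 [22.3 35.2] [0.0003, -0.0068, 0.0017, 0.1498, 0.0067, 0.0]
1.16 [21.  39.4] [0.0006, -0.0141, 0.0024, 0.2997, 0.0134, 0.0]
1.31 [20.1 44.4] [0.0009, -0.0205, 0.003, 0.4495, 0.0201, 0.0]
1.38 [19.2 46.3] [0.001, -0.0238, 0.0025, 0.5195, 0.0232, 0.0]
1.38 [14.2 46.3] [0.0012, -0.0288, 0.0025, 0.5195, 0.0232, 0.0]
1.38 [ 9.2 46.3] [0.0003, -0.0049, 0.0, -0.0, 0.0, 0.0]
1.38 [ 4.2 46.3] [0.0005, -0.0099, 0.0, -0.0, 0.0, 0.0]
1.38 [-0.8 46.3] [0.0007, -0.0149, 0.0, -0.0, 0.0, 0.0]
1.38 [-4.8 46.3] [0.0009, -0.0189, 0.0, -0.0, 0.0, 0.0]
```

>>> carry_out(
  targets=[
    {"x": 0.0001,"y": -0.0033,"z": 0.0037,"ax": 0.14,"ay": 0.0063,"az": 0,"hand": -1},
    {"x": 0.0004,"y": -0.0082,"z": 0.007,"ax": 0.29,"ay": 0.013,"az": 0,"hand": -1},
    {"x": 0.0006,"y": -0.0138,"z": 0.0096,"ax": 0.44,"ay": 0.0197,"az": 0,"hand": -1},
    {"x": 0.0009,"y": -0.0197,"z": 0.0122,"ax": 0.59,"ay": 0.0264,"az": 0,"hand": -1},
    {"x": 0.0012,"y": -0.0262,"z": 0.014,"ax": 0.74,"ay": 0.0331,"az": 0,"hand": -1},
  ],
)

```text
time_s: 13.02
eef_pos: [453.0, -14.0, 75.5]
ee_rot: [0.282, -0.635, -0.31, 0.649]
force: [-0.6, 0.4, -2.4]
grip_width: 0.187
```

```bash
python3 - <<'E'
from plan import *
import cv2
done([.0012,-.0262,.014,.74,.0331,0]);where()
cv2.imwrite("pics/s7.png",cv2.resize(viewer.capture("scene")[150:270,290:450],None,fx=4,fy=4,interpolation=cv2.INTER_CUBIC))
E
```

```text
t 13.03 tcp [453.  -14.   75.5] edge bx 21.6 by 4.3 z 30.6 yaw/pitch/tilt [0.043 0.001 0.865] F [-0.55  0.41 -2.36] M [-0.7  0.2  0. ] w 0.187 q [-0.66  0.61  1.79  0.63  1.42  0.55]
```

View pics/s7.png

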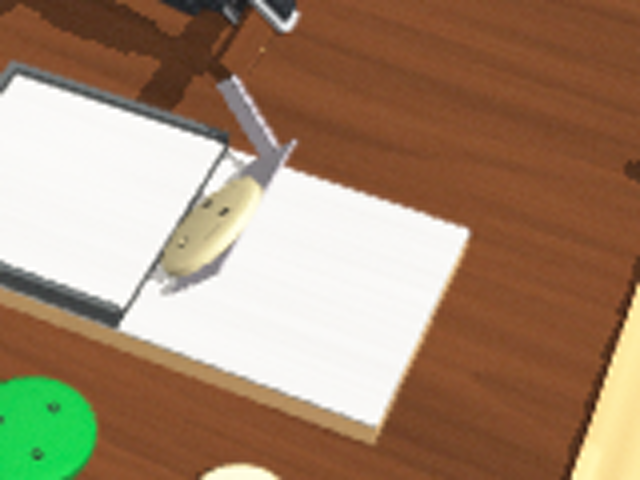

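The picture (10 viewed) shows the disc leaning on the tilted blade at (210,228), with its lower rim held by the step. I'll go on turning, then push over.

>>> carry_out(
  targets=[
    {"x": 0.0003,"y": -0.0068,"z": 0.0017,"ax": 0.15,"ay": 0.0067,"az": 0,"hand": -1},
    {"x": 0.0006,"y": -0.0141,"z": 0.0024,"ax": 0.3,"ay": 0.0134,"az": 0,"hand": -1},
    {"x": 0.0009,"y": -0.0205,"z": 0.003,"ax": 0.45,"ay": 0.0201,"az": 0,"hand": -1},
    {"x": 0.001,"y": -0.0238,"z": 0.0025,"ax": 0.52,"ay": 0.0232,"az": 0,"hand": -1},
    {"x": 0.0012,"y": -0.0288,"z": 0.0025,"ax": 0.52,"ay": 0.0232,"az": 0,"hand": -1},
  ],
)

```text
time_s: 13.7
eef_pos: [453.9, -41.9, 77.1]
ee_rot: [0.439, -0.534, -0.462, 0.556]
force: [0.3, 0.1, -1.3]
grip_width: 0.193
```

```bash
python3 - <<'E'
from plan import *
done([.0012,-.0288,.0025,.52,.0232,0]);where()
E
```

```text
t 13.7 tcp [453.9 -41.9  77.1] edge bx 14.2 by 4.7 z 44.6 yaw/pitch/tilt [0.045 0.004 1.381] F [ 0.34  0.06 -1.3 ] M [-0.74  0.13  0.08] w 0.193 q [-0.77  0.9   1.64  0.77  1.83  0.42]
```

>>> carry_out(
  targets=[
    {"x": 0.0003,"y": -0.005,"z": 0,"ax": 0,"ay": 0,"az": 0,"hand": -1},
    {"x": 0.0005,"y": -0.01,"z": 0,"ax": 0,"ay": 0,"az": 0,"hand": -1},
    {"x": 0.0007,"y": -0.015,"z": 0,"ax": 0,"ay": 0,"az": 0,"hand": -1},
    {"x": 0.0009,"y": -0.019,"z": 0,"ax": 0,"ay": 0,"az": 0,"hand": -1},
    {"x": 0.0009,"y": -0.019,"z": 0,"ax": 0,"ay": 0,"az": 0,"hand": -1},
  ],
)

```text
time_s: 14.32
eef_pos: [455.4, -61.1, 78.3]
ee_rot: [0.438, -0.535, -0.462, 0.555]
force: [-0.2, 1.0, -1.6]
grip_width: 0.19
```

```bash
python3 - <<'E'
from plan import *
import cv2
done([.0009,-.019,0,0,0,0]);where()
cv2.imwrite("pics/s8.png",cv2.resize(viewer.capture("scene")[150:270,290:450],None,fx=4,fy=4,interpolation=cv2.INTER_CUBIC))
E
```

```text
t 14.32 tcp [455.4 -61.1  78.3] edge bx -5.1 by 4.0 z 46.2 yaw/pitch/tilt [0.044 0.    1.381] F [-0.16  0.95 -1.58] M [-0.8   0.15  0.01] w 0.19 q [-0.8   0.91  1.6   0.75  1.85  0.42]
```

View pics/s8.png

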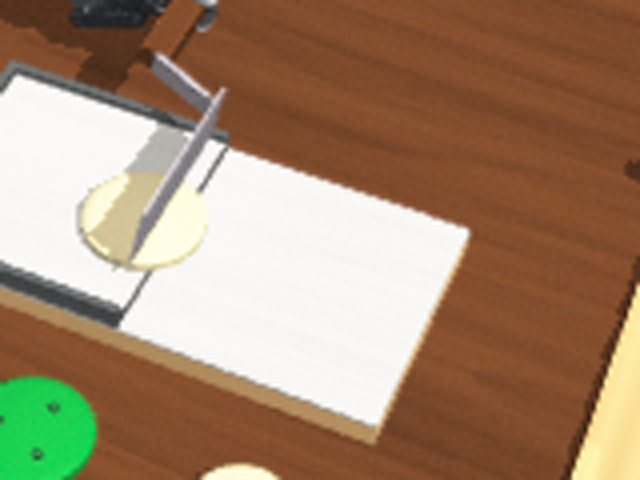

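The picture (11 viewed) shows the disc flipped and lying on the tray at (143,222), hanging a little over the step. I'll back off, lower the blade, and nudge it in by the rim.

```bash
python3 - <<'E'
from plan import *
import cv2
for a in((30,52),(34,52),(34,33),(16,33),(8,33),(2,33),(-3,33)): print(a,tgt(a[0],4,a[1],1.38).tolist())
# estimate disc centre from the scene crop by cream colour
im=cv2.imread("pics/top0.png")
v=viewer.capture("top");cv2.imwrite("pics/top9.png",v)
for name,i in(("before",im),("now",v)):
    h=i.astype(int);m=((h[...,2]-h[...,0])>12)&(h[...,0]>170)&(h[...,2]>225)
    m[:170]=0;m[245:]=0;m[:,:250]=0;m[:,380:]=0
    y,x=np.nonzero(m);print(name,len(x),x.mean(),y.mean(),x.min(),x.max(),y.min(),y.max())
E
```

```text
(30, 52) [-0.0016, 0.0348, 0.0058, -0.0012, -0.0, 0.0001]
(34, 52) [-0.0017, 0.0388, 0.0058, -0.0012, -0.0, 0.0001]
(34, 33) [-0.0017, 0.0388, -0.0132, -0.0012, -0.0, 0.0001]
(16, 33) [-0.0009, 0.0208, -0.0132, -0.0012, -0.0, 0.0001]
(8, 33) [-0.0006, 0.0129, -0.0132, -0.0012, -0.0, 0.0001]
(2, 33) [-0.0003, 0.0069, -0.0132, -0.0012, -0.0, 0.0001]
(-3, 33) [-0.0001, 0.0019, -0.0132, -0.0012, -0.0, 0.0001]
before 425 296.72470588235296 202.47058823529412 272 307 178 236
now 468 324.2393162393162 212.5811965811966 253 348 178 244
```

>>> carry_out(
  targets=[
    {"x": -0.0004,"y": 0.008,"z": 0.006,"ax": 0,"ay": 0,"az": 0,"hand": -1},
    {"x": -0.001,"y": 0.022,"z": 0.006,"ax": 0,"ay": 0,"az": 0,"hand": -1},
    {"x": -0.0017,"y": 0.039,"z": 0.006,"ax": 0,"ay": 0,"az": 0,"hand": -1},
    {"x": -0.0017,"y": 0.039,"z": -0.005,"ax": 0,"ay": 0,"az": 0,"hand": -1},
    {"x": -0.0017,"y": 0.039,"z": -0.013,"ax": 0,"ay": 0,"az": 0,"hand": -1},
  ],
)

```text
time_s: 15.05
eef_pos: [453.6, -21.7, 64.4]
ee_rot: [0.438, -0.535, -0.462, 0.555]
force: [0.2, -0.4, -2.4]
grip_width: 0.186
```

>>> carry_out(
  targets=[
    {"x": 0,"y": 0,"z": 0,"ax": 0,"ay": 0,"az": 0,"hand": -1},
    {"x": 0.0003,"y": -0.006,"z": 0,"ax": 0,"ay": 0,"az": 0,"hand": -1},
    {"x": 0.0005,"y": -0.012,"z": 0,"ax": 0,"ay": 0,"az": 0,"hand": -1},
    {"x": 0.0008,"y": -0.017,"z": 0,"ax": 0,"ay": 0,"az": 0,"hand": -1},
    {"x": 0.001,"y": -0.021,"z": 0,"ax": 0,"ay": 0,"az": 0,"hand": -1},
  ],
)

```text
time_s: 15.68
eef_pos: [454.7, -43.2, 65.4]
ee_rot: [0.438, -0.535, -0.462, 0.555]
force: [0.5, 0.5, -2.7]
grip_width: 0.188
```

```bash
python3 - <<'E'
from plan import *
import cv2
done([-.0007,.018,-.013,0,0,0]);where()
cv2.imwrite("pics/s9.png",viewer.capture("scene"))
E
```

```text
t 15.68 tcp [454.7 -43.2  65.4] edge bx 12.7 by 3.9 z 33.4 yaw/pitch/tilt [ 0.044 -0.     1.381] F [ 0.54  0.48 -2.66] M [-0.68  0.04  0.06] w 0.188 q [-0.78  0.92  1.63  0.76  1.81  0.4 ]
```

Now the push itself, to bring the disc's rim just inside the step.

>>> carry_out(
  targets=[
    {"x": 0.0002,"y": -0.003,"z": 0,"ax": 0,"ay": 0,"az": 0,"hand": -1},
    {"x": 0.0003,"y": -0.006,"z": 0,"ax": 0,"ay": 0,"az": 0,"hand": -1},
    {"x": 0.0004,"y": -0.009,"z": 0,"ax": 0,"ay": 0,"az": 0,"hand": -1},
  ],
)

```text
time_s: 16.1
eef_pos: [455.1, -52.0, 65.3]
ee_rot: [0.438, -0.535, -0.463, 0.555]
force: [0.4, 0.1, -1.8]
grip_width: 0.186
```

>>> carry_out(
  targets=[
    {"x": 0.0002,"y": -0.003,"z": 0,"ax": 0,"ay": 0,"az": 0,"hand": -1},
    {"x": 0.0003,"y": -0.006,"z": 0,"ax": 0,"ay": 0,"az": 0,"hand": -1},
    {"x": 0.0004,"y": -0.009,"z": 0,"ax": 0,"ay": 0,"az": 0,"hand": -1},
  ],
)

```text
time_s: 16.48
eef_pos: [455.5, -61.0, 65.3]
ee_rot: [0.438, -0.535, -0.463, 0.555]
force: [-0.8, 1.2, -1.3]
grip_width: 0.189
```

```bash
python3 - <<'E'
from plan import *
import cv2
done([.0008,-.018,0,0,0,0]);where()
a=cv2.imread("pics/s9.png")[150:270,270:430];b=viewer.capture("scene");cv2.imwrite("pics/s10f.png",b);b=b[150:270,270:430]
cv2.imwrite("pics/s10.png",np.vstack([cv2.resize(i,None,fx=2.4,fy=2.4,interpolation=cv2.INTER_CUBIC) for i in(a,b)]))
# cream mask in the scene view
for i in(a,b):
    h=i.astype(int);m=((h[...,2]-h[...,0])>25)&(h[...,2]-h[...,1]<25)&(h[...,1]>150)&(h[...,2]>180)
    n,l,st,c=cv2.connectedComponentsWithStats(m.astype(np.uint8));print([(s.tolist(),q.round(1).tolist()) for s,q in zip(st[1:],c[1:]) if s[4]>40])
E
```

```text
t 16.48 tcp [455.5 -61.   65.3] edge bx -5.0 by 3.9 z 33.2 yaw/pitch/tilt [0.045 0.    1.381] F [-0.83  1.24 -1.28] M [-0.71  0.05  0.11] w 0.189 q [-0.8   0.94  1.6   0.75  1.84  0.41]
[([37, 42, 30, 25, 519], [51.2, 52.5]), ([71, 116, 18, 4, 50], [79.5, 118.0])]
[([30, 40, 31, 24, 508], [44.7, 50.2]), ([71, 116, 18, 4, 50], [79.5, 118.0])]
```

```bash
python3 - <<'E'
from plan import *
p,r=load();print(p)
rv=(R0*r.inv()).as_rotvec();print("to rest hover",((np.array([447,293.7,126.8])-p)/1000).round(4),rv.round(4))
print(tgt(25,4,95,1.38))
E
```

```text
[455.5 -60.8  65.3]
to rest hover [-0.0085  0.3545  0.0615] [-1.3793 -0.0729  0.0136]
[-0.0014  0.0298  0.0618 -0.0012 -0.      0.0001]
```

>>> carry_out(
  targets=[
    {"x": -0.0004,"y": 0.012,"z": 0,"ax": 0,"ay": 0,"az": 0,"hand": -1},
    {"x": -0.001,"y": 0.03,"z": 0.03,"ax": 0,"ay": 0,"az": 0,"hand": -1},
    {"x": -0.001,"y": 0.05,"z": 0.07,"ax": -0.138,"ay": -0.0073,"az": 0.0014,"hand": -1},
    {"x": -0.002,"y": 0.08,"z": 0.1,"ax": -0.276,"ay": -0.0146,"az": 0.0027,"hand": -1},
    {"x": -0.003,"y": 0.115,"z": 0.1,"ax": -0.414,"ay": -0.0219,"az": 0.0041,"hand": -1},
  ],
)

```text
time_s: 17.15
eef_pos: [452.6, 55.2, 166.8]
ee_rot: [0.311, -0.621, -0.343, 0.633]
force: [0.4, -0.1, -2.7]
grip_width: 0.191
```

```bash
python3 - <<'E'
from plan import *
done([-.003,.115,.1,-.414,-.0219,.0041]);where()
p,r=load();print(p,((np.array([447,293.7,126.8])-p)/1000).round(4),(R0*r.inv()).as_rotvec().round(4))
E
```

```text
t 17.15 tcp [452.6  55.2 166.8] edge bx 95.7 by 1.4 z 124.4 yaw/pitch/tilt [ 0.048 -0.006  0.961] F [ 0.44 -0.06 -2.66] M [-0.68  0.11  0.02] w 0.191 q [-0.56  0.45  1.81  0.74  1.57  0.68]
[452.5  54.2 165.3] [-0.0055  0.2395 -0.0385] [-0.9653 -0.051   0.0095]
```

>>> carry_out(
  targets=[
    {"x": -0.0008,"y": 0.035,"z": 0,"ax": -0.14,"ay": -0.0074,"az": 0.0014,"hand": -1},
    {"x": -0.0016,"y": 0.07,"z": 0,"ax": -0.28,"ay": -0.0148,"az": 0.0028,"hand": -1},
    {"x": -0.0024,"y": 0.105,"z": 0,"ax": -0.42,"ay": -0.0222,"az": 0.0041,"hand": -1},
    {"x": -0.0032,"y": 0.14,"z": 0,"ax": -0.56,"ay": -0.0296,"az": 0.0055,"hand": -1},
    {"x": -0.004,"y": 0.175,"z": 0,"ax": -0.7,"ay": -0.037,"az": 0.0069,"hand": -1},
  ],
)

```text
time_s: 17.77
eef_pos: [447.4, 230.8, 165.5]
ee_rot: [0.072, -0.699, -0.113, 0.703]
force: [0.7, -0.2, -2.4]
grip_width: 0.183
```

>>> carry_out(
  targets=[
    {"x": -0.0008,"y": 0.033,"z": 0,"ax": -0.14,"ay": -0.0074,"az": 0.0014,"hand": -1},
    {"x": -0.0015,"y": 0.0645,"z": 0,"ax": -0.2653,"ay": -0.014,"az": 0.0026,"hand": -1},
    {"x": -0.0015,"y": 0.0645,"z": -0.0385,"ax": -0.2653,"ay": -0.014,"az": 0.0026,"hand": -1},
    {"x": -0.0015,"y": 0.0645,"z": -0.0385,"ax": -0.2653,"ay": -0.014,"az": 0.0026,"hand": -1},
    {"x": -0.0015,"y": 0.0645,"z": -0.0385,"ax": -0.2653,"ay": -0.014,"az": 0.0026,"hand": -1},
  ],
)

```text
time_s: 18.4
eef_pos: [447.1, 293.5, 127.8]
ee_rot: [0.021, 0.707, 0.022, -0.707]
force: [1.1, -0.6, -1.6]
grip_width: 0.185
```

```bash
python3 - <<'E'
from plan import *
import cv2
done([-.004,.175,0,-.7,-.037,.0069]);done([-.0015,.0645,-.0385,-.2653,-.014,.0026]);where()
p,r=load();print(p,(R0*r.inv()).as_rotvec().round(4))
c=viewer.camera_info("wrist");json.dump({k:np.array(v).tolist() for k,v in c.items()},open("w5.json","w"))
cv2.imwrite("pics/w5.png",viewer.capture("wrist"));cv2.imwrite("pics/top11.png",viewer.capture("top"));cv2.imwrite("pics/s11.png",viewer.capture("scene"))
E
```

```text
t 18.4 tcp [447.1 293.5 127.8] edge bx 292.5 by -3.9 z 88.1 yaw/pitch/tilt [ 0.06  -0.     0.001] F [ 1.05 -0.55 -1.57] M [0.  0.1 0. ] w 0.185 q [0.36 0.44 1.61 0.   1.1  1.87]
[447.  293.7 126.8] [-0.  0.  0.]
```

```bash
python3 - <<'E'
import cv2,numpy as np
a=cv2.imread("pics/w4.png");b=cv2.imread("pics/w5.png")
for (r0,r1,c0,c1) in((80,150,285,360),(110,140,290,352),(120,250,285,360)):
    t=a[r0:r1,c0:c1];s=b[r0-12:r1+12,c0-12:c1+12];m=cv2.matchTemplate(s,t,cv2.TM_CCOEFF_NORMED);_,v,_,l=cv2.minMaxLoc(m);print(v,np.array(l)-12)
E
```

```text
0.5555513501167297 [0 0]
0.5275359749794006 [0 0]
0.30917954444885254 [-1  0]
```

There is no slip in the grip (match offset 0,0). I'll lower it onto the rest.

>>> carry_out(
  targets=[
    {"x": 0,"y": 0,"z": -0.04,"ax": 0,"ay": 0,"az": 0,"hand": -1},
    {"x": 0,"y": 0,"z": -0.07,"ax": 0,"ay": 0,"az": 0,"hand": -1},
    {"x": 0,"y": 0,"z": -0.076,"ax": 0,"ay": 0,"az": 0,"hand": -1},
    {"x": 0,"y": 0,"z": -0.078,"ax": 0,"ay": 0,"az": 0,"hand": -1},
    {"x": 0,"y": 0,"z": -0.079,"ax": 0,"ay": 0,"az": 0,"hand": -1},
  ],
)

```text
time_s: 19.18
eef_pos: [447.7, 293.9, 49.0]
ee_rot: [0.021, 0.708, 0.022, -0.706]
force: [-0.4, -0.5, -1.8]
grip_width: 0.185
```

>>> carry_out(
  targets=[
    {"x": 0,"y": 0,"z": -0.0005,"ax": 0,"ay": 0,"az": 0,"hand": -1},
    {"x": 0,"y": 0,"z": -0.0005,"ax": 0,"ay": 0,"az": 0,"hand": -1},
  ],
)

```text
time_s: 19.42
eef_pos: [447.3, 293.8, 47.8]
ee_rot: [0.021, 0.707, 0.022, -0.706]
force: [-0.3, -1.2, 1.2]
grip_width: 0.189
```

```bash
python3 - <<'E'
from plan import *
done([0,0,-.0795,0,0,0]);where()
E
```

```text
t 19.43 tcp [447.3 293.8  47.8] edge bx 292.9 by -4.2 z 8.3 yaw/pitch/tilt [ 0.061 -0.001  0.001] F [-0.27 -1.22  1.22] M [-0.03  0.09  0.04] w 0.189 q [0.36 0.55 1.67 0.   0.92 1.87]
```

It has touched down at the same pose it was picked up from. Next I open, wait, and withdraw upward.

>>> carry_out(
  targets=[
    {"x": 0,"y": 0,"z": -0.0003,"ax": 0,"ay": 0,"az": 0,"hand": -0.2},
    {"x": 0,"y": 0,"z": -0.0003,"ax": 0,"ay": 0,"az": 0,"hand": 0.4},
    {"x": 0,"y": 0,"z": -0.0003,"ax": 0,"ay": 0,"az": 0,"hand": 1},
    {"x": 0,"y": 0,"z": -0.0003,"ax": 0,"ay": 0,"az": 0,"hand": 1},
    {"x": 0,"y": 0,"z": -0.0003,"ax": 0,"ay": 0,"az": 0,"hand": 1},
  ],
)

```text
time_s: 20.05
eef_pos: [447.0, 293.7, 47.0]
ee_rot: [0.021, 0.707, 0.022, -0.707]
force: [0.2, 0.2, -0.4]
grip_width: 1.0
```

>>> carry_out(
  targets=[
    {"x": 0,"y": 0,"z": 0.02,"ax": 0,"ay": 0,"az": 0,"hand": 1},
    {"x": 0,"y": 0,"z": 0.06,"ax": 0,"ay": 0,"az": 0,"hand": 1},
    {"x": 0,"y": 0,"z": 0.12,"ax": 0,"ay": 0,"az": 0,"hand": 1},
    {"x": 0,"y": 0,"z": 0.17,"ax": 0,"ay": 0,"az": 0,"hand": 1},
    {"x": 0,"y": 0,"z": 0.184,"ax": 0,"ay": 0,"az": 0,"hand": 1},
  ],
)

```text
time_s: 20.68
eef_pos: [447.8, 294.0, 234.1]
ee_rot: [0.021, 0.709, 0.022, -0.705]
force: [0.7, 0.2, -0.7]
grip_width: 1.0
```

>>> carry_out(
  targets=[
    {"x": 0.04,"y": -0.055,"z": 0,"ax": 0,"ay": 0,"az": 0,"hand": 1},
    {"x": 0.06,"y": -0.11,"z": 0,"ax": 0,"ay": 0,"az": 0,"hand": 1},
    {"x": 0.08,"y": -0.165,"z": 0,"ax": 0,"ay": 0,"az": 0,"hand": 1},
    {"x": 0.098,"y": -0.2125,"z": 0,"ax": 0,"ay": 0,"az": 0,"hand": 1},
    {"x": 0.098,"y": -0.2125,"z": 0,"ax": 0,"ay": 0,"az": 0,"hand": 1},
  ],
)

```text
time_s: 21.3
eef_pos: [545.5, 78.2, 229.6]
ee_rot: [-0.02, -0.706, -0.02, 0.708]
force: [0.3, 0.4, 0.1]
grip_width: 1.002
```

```bash
python3 - <<'E'
from plan import *
import cv2
s=ctrl.sense();print(s['eef_pos'],s['force'],s['grip_width'])
c=viewer.camera_info("wrist");json.dump({k:np.array(v).tolist() for k,v in c.items()},open("w6.json","w"))
cv2.imwrite("pics/w6.png",viewer.capture("wrist"))
E
```

```text
[545.47506017  78.24090125 229.59543713] [0.26473014 0.4085473  0.09221079] 1.0017952713534446
```

View pics/w6.png

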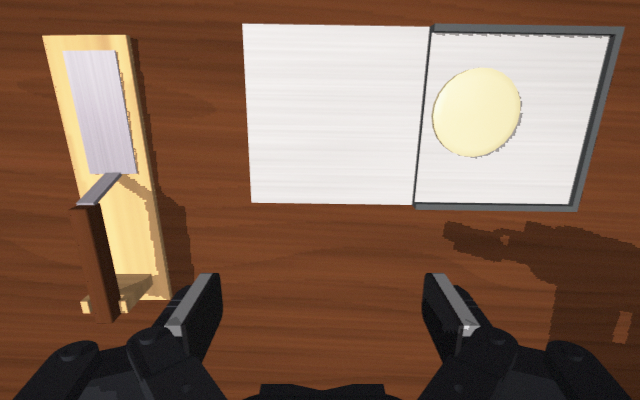

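The last picture (12 viewed) shows the disc at (477,112), blank face up, with its rim at 432 inside the step edge at about 422. The spatula is back on its rest, as in the first view.

```bash
python3 - <<'E'
from plan import *
from rig import finish_job
c={k:np.array(v) for k,v in json.load(open("w6.json")).items()}
for u,v in((477,112),(432,112),(521,112)):
    w=ray("",u,v,38,c)[:2]-[BX,BY];print(w@[np.cos(BA),np.sin(BA)],w@[-np.sin(BA),np.cos(BA)])
print(finish_job())
E
```

```text
-47.3524798684914 -11.895768968149698
-5.777856510647237 -11.379966669828427
-88.00023836287966 -12.400071967422722
the job is handed in; nothing more can be done
None
```

I handed the job in at about 21 s. The disc is flipped and on the raised tray, and the spatula is back on its rest and released. `finish_job()` reports no verdict.

**What I did:** I pressed the blade edge on the low half beside the disc and slid it under until the step stopped the disc. A wrist turn of about 1.2 rad/s up to 1.38 rad tipped it over, with a short push at the end. The disc landed about 10–15 mm over the step, so I nudged it in by its rim with the blade.

**Last checks:**
- **Disc:** its blank face is up, and its centre is at about board x -47, y -12 mm. Its near rim is about 6 mm inside the step edge, so it is wholly on the tray.
- **Spatula:** it was set down within about 1 mm of the tool pose it was picked up at, and it looks the same as in the first view. The fingers are open and clear.
- **Pressing force:** the force readings put the pressing on the board at about 4–8 N, with one peak near 9.6 N as the slide ended. Part of that peak was the disc pushing against the step.

**Less certain:** how level the disc lies was judged only from the picture. The scene camera disagreed with the top and wrist cameras by about 6–10 mm in x, so I worked from those two.

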